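# Put four bench supplies back in their fitted nests

### The job

Put the bench back in order: set the loose slide carton, the glass beaker, the orange pencil and the small white vial each into the white-lipped nest of its own shape, standing or lying as they do now, flat on the black floor inside the lip. Leave the red pipette bulb and the timer standing where they are.

Things in the scene. Friction and masses are not known exactly. Their poses are not given: they have to be found in the camera images.
- slide_carton: small white and green cardboard carton, closed, 55 x 82 x 32 mm (x, y, z), up to 0.3 kg; lies loose on the front half of the table at the start (a similar carton stored at the far back edge, beyond reach, is not meant). Origin: centre of its underside; y along its long side, z up. Grasp it across the 55 mm.
- beaker: small clear glass beaker, empty, upright, 45 mm outer diameter, 57 mm high, straight wall; stands loose on the front half of the table at the start. Origin: centre of its underside, z up. Grasp it round the wall.
- pencil_mid (a point): orange pencil with a green band lying on the table, 11 x 143 x 11 mm (x, y, z); it does not roll away by itself. This point: on its axis at the middle of its length, 5.5 mm above the table as it lies; y along its length, z up at the start.
- weighing_vial: small white glass vial, upright, 31 mm diameter (narrower at the neck), 42 mm high; stands loose on the table at the start. Origin: centre of its underside, z up.
- carton_nest: rectangular nest that fits the carton: inside 71 x 98 mm (x, y), outside 81 x 108 mm; fixed on the table; white lip 5 mm thick whose top is 7 mm above the table, round a black floor 3 mm above the table. Origin: centre of its underside, at table height; y along its long side.
- beaker_nest: large round nest that fits the beaker: inside diameter 61 mm, outside 71 mm; fixed on the table; white lip 5 mm thick whose top is 7 mm above the table, round a black floor 3 mm above the table. Origin: centre of its underside, at table height.
- pencil_nest: long narrow rectangular nest that fits the pencil: inside 27 x 159 mm (x, y), outside 37 x 169 mm; fixed on the table; white lip 5 mm thick whose top is 7 mm above the table, round a black floor 3 mm above the table. Origin: centre of its underside, at table height; y along its length.
- vial_nest: small round nest that fits the vial: inside diameter 47 mm, outside 57 mm; fixed on the table; white lip 5 mm thick whose top is 7 mm above the table, round a black floor 3 mm above the table. Origin: centre of its underside, at table height.
- red_bulb: bystander: loose red rubber pipette bulb (treat as rigid), roughly a ball, 50 x 59 x 47 mm, standing among the things. Origin: centre of its underside.
- timer: bystander: loose white laboratory timer with a grey display, 46 x 66 x 63 mm, standing behind the work, display towards the robot. Origin: centre of its underside.
Mind the look-alikes: they are no part of the job. What is shaped like the weighing_vial but brown is not meant.

How it is judged:
By the outcome, as a careful person would: the job done as asked, in the order asked, and still so for the second after the job is handed in, with the robot touching nothing.
It also fails if it takes over 112 s, if anything falls off the work surface, if the arm or the gripper's body presses on something with over 40 N, if the wrist force passes 120 N, or if a joint passes its speed limit or range.

### The arm

A 6-joint arm with a two-finger parallel gripper is mounted at the origin on a cart in front of the work surface, level with it; the furniture and walls round the work are solid. World frame = base frame: x ahead of the robot, y to its left, z up, the work surface at z = 0. Lengths are in m, angles in rad, forces in N, time in s.
With the tool pointing down it reaches from about 0.225 to 0.875 m from the base axis. Payload 3.4 kg.
Tool frame: the origin (TCP) lies at the very end of the fingers, on their centre line; the grasp point (between the pads) lies 19 mm behind it; z points along the fingers, y is the direction in which the jaws open and shut (so a half turn about z gives the same grasp; the last joint's range is limited). The gripper opens to 85 mm and grips with 20 to 120 N. Pads are 22 mm wide; open, the fingers measure 114 mm over their backs; the gripper's body (76 mm by 85 mm) begins 54 mm behind the grasp point. The pads swing forward as they close: fully open they stand 13 mm farther back than shut.
Start: joints at [-1.296, 0.276, 1.505, -0, 1.361, -0.121], TCP at [0.222, -0.531, 0.231] pointing down, gripper open.
Joint ranges: [-2.89, 2.89], [-0.75, 2.08], [0.22, 2.7], [-1.18, 4.32], [0.11, 2.71], [-2.7, 2.7]. Speed limits (rad/s): [2.57, 2.57, 3.14, 3.14, 3.14, 3.14].

### API

Orientations are given as a unit quaternion [w, x, y, z].
In Python, from rig import manip gives the robot as it stands. The module is installed in compiled form; this text tells all that it offers.
- The arm moves only by the tool carry_out, never from a script. Its argument "moves" is one flat list of numbers, 5 for each row, row after row: the opening in per cent of the stroke, from 0 (shut) to 100 (fully open), then the shift along the world's x, y, z in cm, then the turn about the world's z in rad. A call has exactly 10 rows; each row shifts and turns the commanded pose from where the row before left it; what a row does not reach is not made up. A row lasts 1/10 s, in which the tool goes at most 50 mm and 8.59 degrees, less where a joint would pass 70% of its speed; a pose out of reach is approached as far as the arm can. A call is refused whole if a number of a shift passes 5 or a number of a turn 0.15, either way. A call with a gripper value outside its range is refused whole. The fingers move at their own pace and stop on an object; "squeeze" is the grip in N (left out, the last holds). Time passes only in rows, so rows that do not move let the fingers close, or fill a call up. It gives the time, the measured TCP pose, the force and the opening at its end, in the units of the state.
- manip.get_state(): the state, without advancing time (a new reading comes with each control period).
- manip.get_image(name): name is "side" or "top"; returns the picture (480x640x3 uint8, red, green, blue); there is no depth.
- manip.camera_info(name): a dict with "fov_y" (degrees; the focal length in pixels is half the picture's height over the tangent of half this angle, whatever the lens; pixels are square), "cx", "cy" (the principal point, pixels), "dist" ([k1, k2, p1, p2, k3] as OpenCV has them; the pictures are not rectified), "rvec" (rotation vector, rad) and "tvec" (3), from world to camera coordinates, as OpenCV has them. Camera axes: x right, y down, z forward; pixel columns grow to the right and rows downward; lengths in m; the calibration is good to about 2 mm. A picture is of the moment at which its call begins. camera_info takes no time and is no camera call.
- manip.sign_off(): hands the job in, once; it reports no verdict.
The state is a dict: "clock": time; "qpos": joint angles; "qd": joint speeds; "effort": joint torques, N m; "position": TCP position; "ee_rot": TCP orientation; "contact_force": force on the tool from outside, world axes, zero at the start; "moment": the same for the moment, N m; "width": finger opening in m.
Only numpy, scipy, OpenCV 4.12 (cv2) and the standard library are available. Lean on these libraries where they do the work, as an engineer would, in place of code of your own. Each camera call takes 0.05 s, during which the arm holds its last target. There are 200 camera calls.

## Working session

There is one attempt and no reset: what is moved stays moved. The work goes in short steps, Python scripts to look and compute and a tool call to move; the robot and the scene stay as the last step left them, time stands still between calls to the robot, and variables do not carry over. Pictures are saved under pics/ and viewed, about 12 in all and at most 16, crops included, and the job is handed in when it is done.

Besides the shell and the picture viewer there is one more tool, called after ">>>" by a JSON object that holds its "fn" and its "kwargs". carry_out: Moves the arm, as the interface text tells. Its arguments: {"type":"object","properties":{"moves":{"type":"array","items":{"type":"number"}},"squeeze":{"type":"number"}},"required":["moves"]}

```bash
mkdir -p pics
cat > h.py <<'E'
import numpy as np, cv2
from rig import manip
def cam(n):
    c=manip.camera_info(n); f=240/np.tan(np.radians(c["fov_y"])/2)
    K=np.array([[f,0,c["cx"]],[0,f,c["cy"]],[0,0,1.]]); R=cv2.Rodrigues(np.array(c["rvec"],float))[0]
    return K,np.array(c["dist"],float),R,np.array(c["tvec"],float).ravel()
def ray(n,uv):
    K,d,R,t=cam(n); p=cv2.undistortPoints(np.array(uv,float).reshape(-1,1,2),K,d).reshape(-1,2)
    return -R.T@t,(R.T@np.c_[p,np.ones(len(p))].T).T
def plane(n,uv,z):
    o,r=ray(n,uv); return o+r*((z-o[2])/r[:,2])[:,None]
def proj(n,X):
    K,d,R,t=cam(n); return cv2.projectPoints(np.array(X,float).reshape(-1,1,3),cv2.Rodrigues(R)[0],t,K,d)[0].reshape(-1,2)
def tri(uva,uvb,a="top",b="side"):
    oa,ra=ray(a,uva);ob,rb=ray(b,uvb);out=[]
    for p,q in zip(ra,rb):
        s=np.linalg.lstsq(np.c_[p,-q],ob-oa,rcond=None)[0]; A=oa+s[0]*p;B=ob+s[1]*q
        out.append(np.r_[(A+B)/2,np.linalg.norm(A-B)])
    return np.array(out)
def snap(n,f):
    im=manip.get_image(n); cv2.imwrite(f"pics/{f}.png",im[:,:,::-1]); return im
E
python3 - <<'E'
from h import *
for n in("top","side"): snap(n,n+"0"); o,_=ray(n,[[320,240]]); print(n,o,manip.camera_info(n)["fov_y"],plane(n,[[320,240],[0,0],[639,0],[639,479],[0,479]],0).round(3).tolist())
print(manip.get_state())
E
```

```text
top [0.46349357 0.08061478 0.88134064] 56.148028565369636 [[0.608, 0.078, 0.0], [1.124, 0.76, 0.0], [1.141, -0.618, 0.0], [0.16, -0.515, 0.0], [0.167, 0.658, 0.0]]
side [0.50951682 0.86375533 0.52307701] 54.32385135166738 [[0.589, -0.008, 0.0], [25.635, -30.403, 0.0], [-14.402, -26.828, 0.0], [0.142, 0.533, 0.0], [0.934, 0.606, 0.0]]
{'clock': 0.1, 'qpos': array([-1.29600673e+00,  2.76518542e-01,  1.50601532e+00, -6.09605782e-06,
        1.36074310e+00, -1.20989699e-01]), 'qd': array([ 0.00019271,  0.0009751 , -0.00448005, -0.00025094,  0.00111056,
       -0.00213021]), 'effort': array([ 2.70399214e-03, -4.17695582e+01, -2.46405190e+01,  7.22912273e-05,
        5.80936219e-03, -9.98666025e-06]), 'position': array([ 0.22154227, -0.53007424,  0.23053027]), 'ee_rot': array([-8.39437006e-04,  9.80483185e-01,  1.96601159e-01, -6.76695401e-05]), 'contact_force': array([-0.23392047,  0.69608526, -0.28854371]), 'moment': array([ 0.02481377, -0.00825027, -0.01775419]), 'width': 0.08537957719103717}
```

View pics/top0.png

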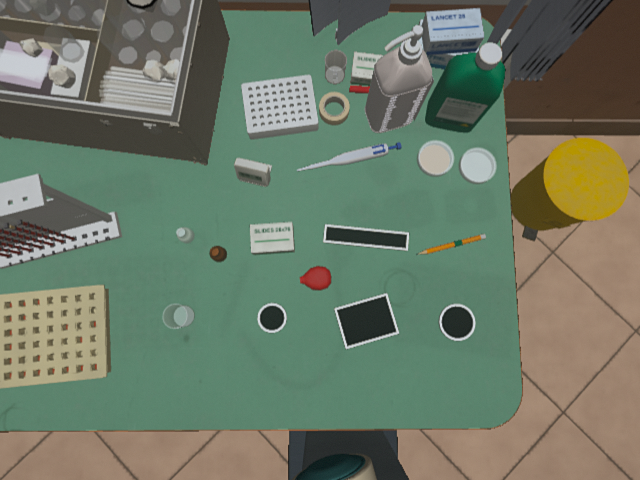

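View pics/side0.png

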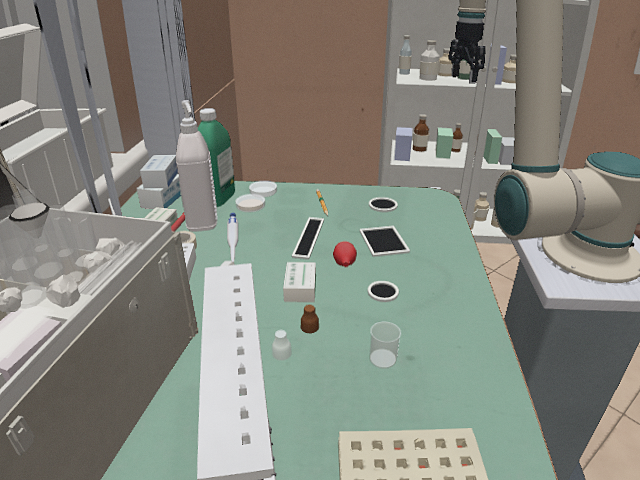

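Top view: carton (272,238), white vial (183,234), brown look-alike (218,254), beaker (178,316), pencil (452,244). The nests are pencil (366,237), carton (367,320), vial (272,318) and beaker (458,322). The bulb is at (316,278) and the timer at (253,172). In the side view: carton (300,280), vial (281,345), beaker (384,345), pencil (321,201).

```bash
cat > m.py <<'E'
from h import *
T=cv2.imread("pics/top0.png");S=cv2.imread("pics/side0.png")
def blob(im,mask,seed,r=60):
    n,l,st,c=cv2.connectedComponentsWithStats(mask.astype(np.uint8)); d=np.hypot(*(c-seed).T); d[0]=1e9; d[st[:,4]<15]=1e9
    i=d.argmin(); cn=max(cv2.findContours((l==i).astype(np.uint8),cv2.RETR_EXTERNAL,cv2.CHAIN_APPROX_NONE)[0],key=len); return c[i],st[i],cn
seeds={"carton_nest":((367,320),(385,240)),"beaker_nest":((458,322),(383,204)),"pencil_nest":((366,237),(309,237)),"vial_nest":((272,318),(383,291))}
def cen(cn):
    m=cv2.moments(cn); return [m["m10"]/m["m00"],m["m01"]/m["m00"]]
for k,(a,b) in seeds.items():
    o=[]
    for im,s in((T,a),(S,b)): c,st,cn=blob(im,im.max(2)<70,s); o.append((cen(cn),cn,st[4]))
    ct=plane("top",o[0][1].reshape(-1,2),.003)[:,:2]; cs=plane("side",o[1][1].reshape(-1,2),.003)[:,:2]
    print(k,o[0][2],o[1][2],"tri",tri([o[0][0]],[o[1][0]]).round(4).tolist())
    for q in(ct,cs):
        r=cv2.minAreaRect((q*1000).astype(np.float32)); print("   ",np.round(r[0],1),np.round(r[1],1),round(r[2],1))
hs=cv2.cvtColor(T,cv2.COLOR_BGR2HSV);hS=cv2.cvtColor(S,cv2.COLOR_BGR2HSV)
org=lambda h:(h[...,0]<25)&(h[...,1]>140)&(h[...,2]>120)
for n,im,s in(("top",T,(452,244)),("side",S,(321,201))):
    h=cv2.cvtColor(im,cv2.COLOR_BGR2HSV); m=cv2.morphologyEx(org(h).astype(np.uint8),cv2.MORPH_CLOSE,np.ones((11,11)))
    c,st,cn=blob(im,m,s); q=plane(n,cn.reshape(-1,2),.0055)[:,:2]; r=cv2.minAreaRect((q*1000).astype(np.float32)); print("pencil",n,st,np.round(r[0],1),np.round(r[1],1),round(r[2],1))
def crop(im,x,y,w,h): return cv2.resize(im[y:y+h,x:x+w],(400,300),interpolation=cv2.INTER_CUBIC)
cv2.imwrite("pics/c1.png",np.vstack([np.hstack([crop(T,232,211,80,60),crop(S,260,250,80,60)]),np.hstack([crop(T,150,285,80,60),crop(S,344,315,80,60)])]))
cv2.imwrite("pics/c2.png",np.vstack([np.hstack([crop(T,145,205,80,60),crop(S,240,315,80,60)]),np.hstack([crop(T,412,214,80,60),crop(S,281,175,80,60)])]))
E
python3 m.py
```

```text
carton_nest 1814 652 tri [[0.451, -0.0108, 0.0051, 0.0007]]
    [450.9 -11.1] [69.1 96.6] 15.9
    [451.4 -16.8] [68.1 88.8] 15.7
beaker_nest 726 149 tri [[0.4488, -0.1856, 0.0071, 0.0013]]
    [ 447.9 -186.2] [56.4 57.6] 87.8
    [ 449.  -194.3] [57.  39.3] 5.3
pencil_nest 970 395 tri [[0.6155, -0.0126, 0.0023, 0.0024]]
    [614.1 -12.9] [157.2  24.7] 84.4
    [616. -18.] [149.5  25. ] 84.5
vial_nest 424 243 tri [[0.4573, 0.1709, 0.006, 0.0013]]
    [457.4 171.2] [44.2 41.8] 89.9
    [457.8 166.2] [40.4 40.4] 42.6
pencil top [427 235  54  19 236] [ 600.1 -185.6] [  9.  111.5] 15.0
pencil side [317 192  10  19  54] [ 602.8 -191.6] [  8.2 104.3] 15.2
```

View pics/c1.png

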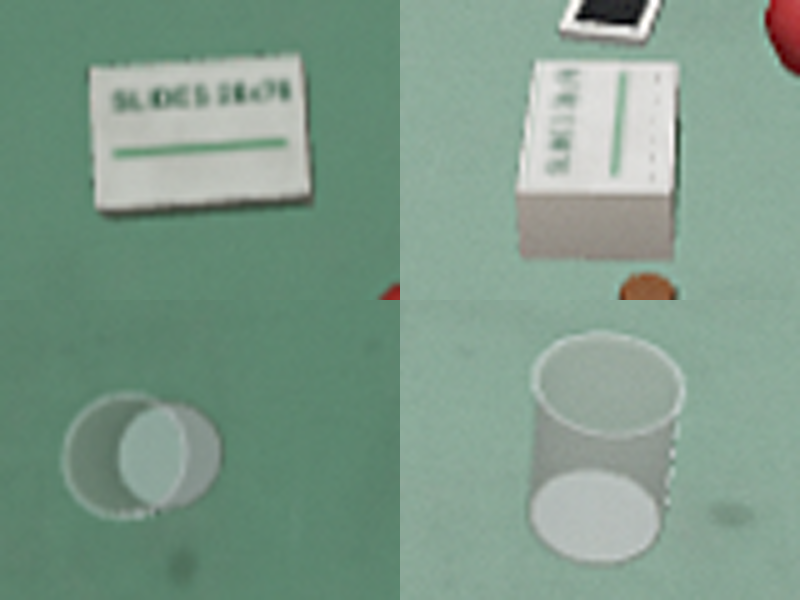

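View pics/c2.png

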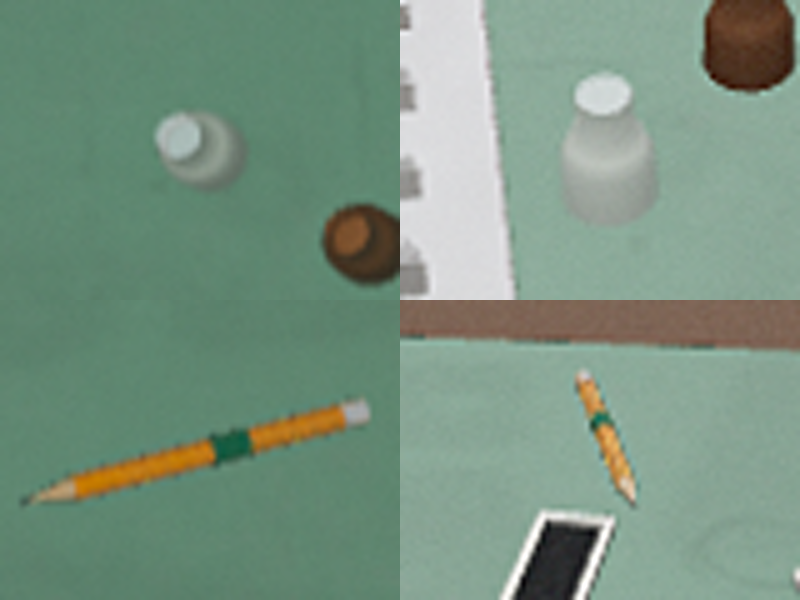

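The crops give matching features. In the carton's top face the 4 corners are clear in both views. For the beaker the rim and base ellipses are visible, for the vial the cap, and for the pencil its tip, band and end. I'll triangulate these.

Run:
```python
from h import *
def go(k,tc,sc,to,so):
    t=np.array(tc)/5.+to-0.4; s=np.array(sc)/5.+so-0.4; r=tri(t,s); print(k,(r*1000).round(1).tolist()); return r,t,s
r,t,s=go("carton",[(90,67),(302,55),(312,200),(97,208)],[(118,193),(133,60),(278,62),(272,193)],(232,211),(260,250))
c=plane("top",t,.032); print((c*1000).round(1).tolist(),(c.mean(0)*1000).round(1)); e=c[0]+c[3]-c[1]-c[2]; print("long axis deg",np.degrees(np.arctan2(e[1],e[0])))
c=plane("side",s,.032);print((c.mean(0)*1000).round(1))
r,t,s=go("beaker rim,base",[(125,155),(170,155)],[(208,84),(195,216)],(150,285),(344,315))
print(plane("top",t[:1],.057),plane("top",t[1:],.002),plane("side",s[:1],.057))
r,t,s=go("vial cap",[(181,136)],[(203,94)],(145,205),(240,315)); print(plane("top",t,.042),plane("side",s,.042))
r,t,s=go("pencil tip,band,end",[(22,201),(231,145),(370,111)],[(234,206),(200,121),(182,72)],(412,214),(281,175)); p=plane("top",t,.0055);print(p,(p[0]+p[2])/2, np.linalg.norm(p[0]-p[2]),np.degrees(np.arctan2(*(p[0]-p[2])[[1,0]])))
# nest corners carton & pencil: lip outline
for k,pix in(("timer",(253,172)),("bulb",(318,278)),("brown",(218,254))): print(k,plane("top",[pix],.02).round(3))
R=cv2.Rodrigues
from scipy.spatial.transform import Rotation as Ro
q=manip.get_state()["ee_rot"]; M=Ro.from_quat(np.r_[q[1:],q[0]]).as_matrix(); print("jaw y axis",M[:,1],np.degrees(np.arctan2(M[1,1],M[0,1])))
```

```text
carton [[633.8, 213.4, 31.1, 0.2], [639.6, 132.2, 32.8, 2.2], [584.1, 127.7, 32.2, 3.5], [579.5, 209.3, 31.7, 0.6]]
[[633.7, 213.3, 32.0], [638.6, 132.1, 32.0], [582.4, 127.7, 32.0], [579.1, 209.3, 32.0]] [608.5 170.6  32. ]
long axis deg 92.88198415427355
[610.  170.5  32. ]
beaker rim,base [[460.8, 339.7, 57.3, 1.0], [460.6, 339.5, 3.2, 1.1]]
[[0.46028878 0.33979682 0.057     ]] [[0.46006539 0.33990282 0.002     ]] [[0.46127811 0.33932905 0.057     ]]
vial cap [[617.0, 340.8, 41.8, 1.4]]
[[0.61630629 0.3406359  0.042     ]] [[0.61767527 0.3408745  0.042     ]]
pencil tip,band,end [[580.4, -110.9, 5.8, 0.5], [603.2, -193.6, 9.3, 2.1], [617.2, -249.1, 10.4, 2.9]]
[[ 0.5802095  -0.1109833   0.0055    ]
 [ 0.6027496  -0.1947442   0.0055    ]
 [ 0.61656501 -0.2508747   0.0055    ]] [ 0.59838726 -0.180929    0.0055    ] 0.14453832623525392 104.56797768266141
timer [[0.741 0.211 0.02 ]]
bulb [[0.531 0.082 0.02 ]]
brown [[0.577 0.274 0.02 ]]
jaw y axis [ 0.38552815 -0.92269456 -0.00167272] -67.3234343476073
```

Measured (mm): the carton is at (609,170.5) with its short axis at 3.5°, and its nest at (451,-11) with the short axis at 16°. The beaker is at (460.5,339.7), its nest at (448.5,-186). The pencil's middle is at (598.5,-181) with its long axis at 104.6°, and its nest at (615,-13) with the long axis at 84.4°. The vial is at (617,341), its nest at (457.5,171). Triangulated heights agree with the text. I'll take the carton first.

>>> {"fn": "carry_out", "kwargs": {"moves": [100,1,1.8,0,0.1,100,1.9,3.5,0,0.12,100,1.9,3.5,0,0.12,100,1.9,3.5,0,0.12,100,1.9,3.5,0,0.12,100,1.9,3.5,0,0.12,100,1.9,3.5,0,0.12,100,1.9,3.5,0,0.12,100,1.9,3.5,0,0.12,100,1.9,3.5,0,0.12], "squeeze": 40}}

```text
clock: 1.1
position: [0.4029, -0.1959, 0.2311]
ee_rot: [-0.0, 0.704, 0.711, 0.0]
contact_force: [1.6, -0.3, 0.5]
width: 0.0855
```

>>> {"fn": "carry_out", "kwargs": {"moves": [100,1.9,3.5,0,0.05,100,1.9,3.5,0,0,100,1.9,3.5,0,0,100,1.9,3.5,0,0,100,1.9,3.5,-1,0,100,1.9,3.5,-1,0,100,1.9,3.5,-1,0,100,1.9,3.5,-2,0,100,1.9,3.5,-2,0,100,2,3.5,-2,0]}}

```text
clock: 2.1
position: [0.5939, 0.154, 0.1402]
ee_rot: [-0.0, 0.687, 0.726, -0.0]
contact_force: [0.6, 0.3, 0.2]
width: 0.0854
```

>>> {"fn": "carry_out", "kwargs": {"moves": [100,1.0,1.1,-1,0.005,100,0.5,0.55,-2,0,100,0,0,-2,0,100,0,0,-2,0,100,0,0,-2,0,100,0,0,-1.5,0,100,0,0,-1.5,0,100,0,0,-1,0,100,0,0,0,0,50,0,0,0,0]}}

```text
clock: 3.1
position: [0.6089, 0.1686, 0.0116]
ee_rot: [0.0, 0.686, 0.728, 0.0]
contact_force: [-0.5, -0.4, 0.5]
width: 0.0733
```

>>> {"fn": "carry_out", "kwargs": {"moves": [50,0,0,0,0,50,0,0,0,0,50,0,0,0,0,50,0,0,0,0,50,0,0,0,0,50,0,0,0,0,50,0,0,0.5,0,50,0,0,1,0,50,0,0,1,0,50,0,0,1,0]}}

```text
clock: 4.1
position: [0.6087, 0.1689, 0.0471]
ee_rot: [0.0, 0.686, 0.728, 0.0]
contact_force: [0.6, 0.6, -1.1]
width: 0.0544
```

Run:
```python
from h import *
a=snap("top","t1");b=snap("side","s1")
c=lambda im,x,y:cv2.resize(im[y:y+120,x:x+160,::-1],(400,300))
cv2.imwrite("pics/v1.png",np.hstack([c(a,190,170),c(b,220,190)]))
s=manip.get_state();print(s["position"],s["width"],s["contact_force"])
```

```text
[0.61010057 0.16920227 0.0484328 ] 0.05439975565953417 [ 1.22399952 -0.04677132 -1.87081499]
```

View pics/v1.png

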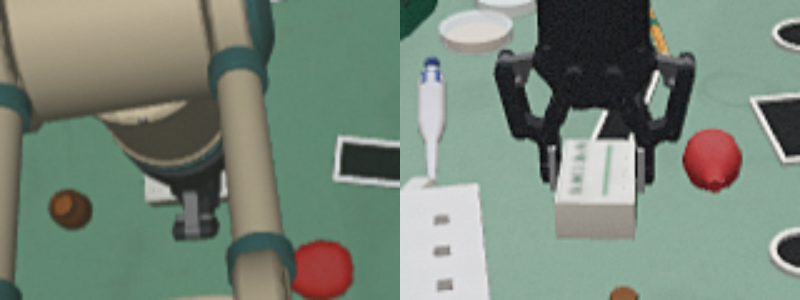

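The carton is held between the fingers, off the table (side crop, centre (595,190)), at width 54.4 mm. Next, its nest.

>>> {"fn": "carry_out", "kwargs": {"moves": [50,0,0,1.5,0,50,0,0,2,0,50,0,0,2,0,50,-0.8,-0.9,1.5,0,50,-1.5,-1.7,0,0.02,50,-1.5,-1.7,0,0.03,50,-1.5,-1.7,0,0.03,50,-1.5,-1.7,0,0.03,50,-1.5,-1.7,0,0.03,50,-1.5,-1.7,0,0.03]}}

```text
clock: 5.2
position: [0.5089, 0.0568, 0.1163]
ee_rot: [-0.0, 0.621, 0.784, -0.0]
contact_force: [0.2, 0.3, -1.9]
width: 0.0542
```

>>> {"fn": "carry_out", "kwargs": {"moves": [50,-1.5,-1.7,0,0.03,50,-1.5,-1.7,0,0.02,50,-1.5,-1.7,0,0,50,-1.0,-1.2,0,0,50,-0.5,-0.7,0,0,50,0,0,-1,0,50,0,0,-2,0,50,0,0,-2,0,50,0,0,-2,0,50,0,0,-1,0]}}

```text
clock: 6.2
position: [0.4501, -0.0114, 0.0344]
ee_rot: [-0.001, 0.601, 0.799, -0.0]
contact_force: [-0.3, 0.9, -2.8]
width: 0.0543
```

Run:
```python
from h import *
for i in range(4): manip.get_image("top"); s=manip.get_state();print(s["position"].round(4),s["ee_rot"].round(3),s["contact_force"].round(1))
```

```text
[ 0.4495 -0.0114  0.0337] [-0.002  0.601  0.799 -0.001] [-1.3 -0.7 -2.5]
[ 0.4499 -0.0115  0.0348] [-0.002  0.601  0.799 -0.001] [ 0.3  0.6 -1.2]
[ 0.4507 -0.0117  0.0357] [-0.001  0.601  0.799 -0.   ] [ 0.2 -0.2 -1.2]
[ 0.4513 -0.0119  0.0364] [0.    0.601 0.799 0.   ] [-0.1  0.3 -0.5]
```

>>> {"fn": "carry_out", "kwargs": {"moves": [50,0,0,-0.5,0,50,0,0,-0.5,0,50,0,0,-0.5,0,50,0,0,-0.3,0,50,0,0,-0.2,0,50,0,0,-0.1,0,50,0,0,0,0,50,0,0,0,0,50,0,0,-0.1,0,50,0,0,0,0]}}

```text
clock: 7.4
position: [0.4506, -0.0121, 0.0155]
ee_rot: [0.0, 0.601, 0.799, 0.0]
contact_force: [-4.1, -0.5, 12.2]
width: 0.0538
```

Run:
```python
from h import *
b=snap("side","s2")
cv2.imwrite("pics/v2.png",cv2.resize(b[170:290,320:480,::-1],(800,600),interpolation=cv2.INTER_CUBIC))
s=manip.get_state();print(s["position"],s["width"],s["contact_force"],s["moment"])
```

```text
[ 0.45053159 -0.01207654  0.01545862] 0.05392344372139222 [-4.398899    0.01581528 11.92579338] [ 0.08334823  0.47020615 -0.03127868]
```

View pics/v2.png

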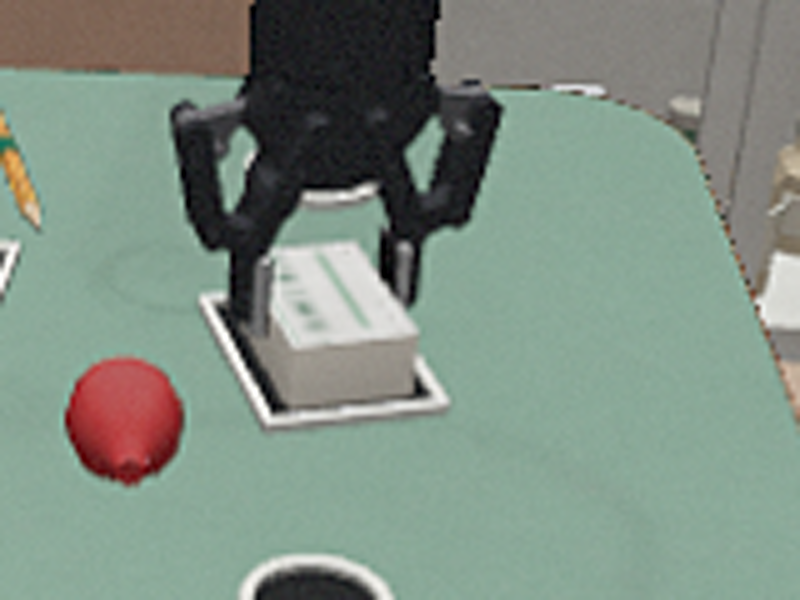

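The carton lies inside the lip on the black floor (crop about (345,360)), with black margin visible on both sides. The 12 N contact is the floor. Releasing.

>>> {"fn": "carry_out", "kwargs": {"moves": [60,0,0,0,0,75,0,0,0,0,100,0,0,0,0,100,0,0,0,0,100,0,0,0,0,100,0,0,0.5,0,100,0,0,1.5,0,100,0,0,3,0,100,0,0,4,0,100,0,0,4,0]}}

```text
clock: 8.45
position: [0.4502, -0.012, 0.1456]
ee_rot: [-0.0, 0.602, 0.799, -0.0]
contact_force: [1.0, 0.1, 0.1]
width: 0.0854
```

>>> {"fn": "carry_out", "kwargs": {"moves": [100,0,2,0,0,100,0,4,0,0,100,0,4,0,0,100,0,4,0,0,100,0,4,0,0,100,0,4,0,0,100,0,4,0,0,100,0.5,4,0,0,100,0.3,3,0,0,100,0,2,0,0]}}

```text
clock: 9.45
position: [0.4589, 0.3404, 0.1444]
ee_rot: [0.0, 0.601, 0.799, 0.001]
contact_force: [0.1, 0.5, 0.5]
width: 0.0857
```

```bash
cat > c.py <<'E'
from h import *
import sys
b=snap("side",sys.argv[1]+"s"); a=snap("top",sys.argv[1]+"t")
x,y,u,v=map(int,sys.argv[2:6])
c=lambda im,x,y:cv2.resize(im[y:y+90,x:x+120,::-1],(400,300),interpolation=cv2.INTER_CUBIC)
cv2.imwrite("pics/%sv.png"%sys.argv[1],np.hstack([c(a,x,y),c(b,u,v)]))
s=manip.get_state();print(s["clock"],s["position"].round(4),s["ee_rot"].round(3),s["width"],s["contact_force"].round(1))
E
python3 c.py d 307 275 330 195
```

```text
9.55 [0.4587 0.3405 0.1443] [-0.     0.6    0.8    0.001] 0.08543991601115261 [ 0.1 -0.5  0.2]
```

View pics/dv.png

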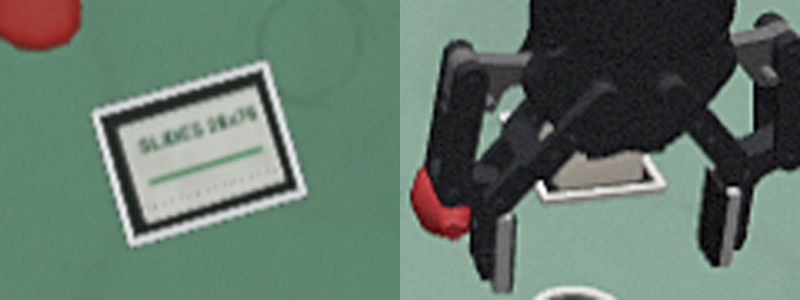

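The carton is flat in its nest with black margin all round (top crop (200,150)). The gripper is now above the beaker.

>>> {"fn": "carry_out", "kwargs": {"moves": [100,0.1,0,-1,0,100,0.1,0,-2,0,100,0,0,-2,0,100,0,0,-2,0,100,0,0,-2,0,100,0,0,-2,0,100,0,0,-1.2,0,100,0,0,0,0,60,0,0,0,0,40,0,0,0,0], "squeeze": 30}}

```text
clock: 10.55
position: [0.4615, 0.3381, 0.0233]
ee_rot: [0.0, 0.602, 0.799, 0.001]
contact_force: [-1.1, -0.1, -0.1]
width: 0.0589
```

>>> {"fn": "carry_out", "kwargs": {"moves": [40,0,0,0,0,40,0,0,0,0,40,0,0,0,0,40,0,0,0,0,40,0,0,0,0,40,0,0,0,0,40,0,0,0,0,40,0,0,0.5,0,40,0,0,1,0,40,0,0,1,0]}}

```text
clock: 11.55
position: [0.4606, 0.3379, 0.0479]
ee_rot: [-0.0, 0.601, 0.799, -0.0]
contact_force: [0.2, -0.3, -0.1]
width: 0.0434
```

```bash
python3 c.py e 130 270 330 290
```

```text
11.65 [0.4619 0.3387 0.0492] [0.001 0.601 0.799 0.002] 0.0433910120110424 [ 0.4  0.2 -1.5]
```

View pics/ev.png

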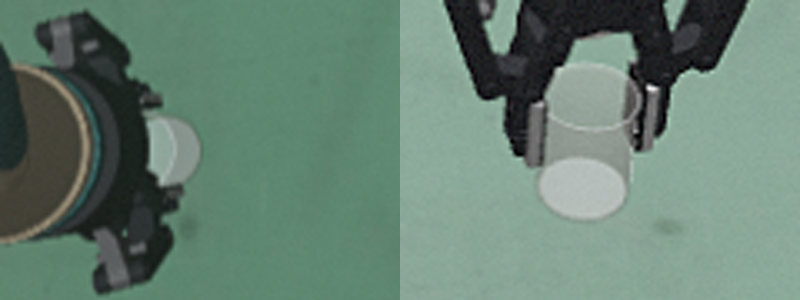

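The beaker is held upright, clear of the table (side crop (585,140)). Carrying it to its nest.

>>> {"fn": "carry_out", "kwargs": {"moves": [40,0,0,1.5,0,40,0,0,2,0,40,0,0,2,0,40,0,0,2,0,40,0,-1,1.5,0,40,0,-2,0.5,0,40,-0.1,-3,0,0,40,-0.1,-3.5,0,0,40,-0.1,-3.5,0,0,40,-0.1,-3.5,0,0]}}

```text
clock: 12.65
position: [0.456, 0.171, 0.1423]
ee_rot: [0.0, 0.601, 0.799, -0.0]
contact_force: [1.6, -0.0, -0.8]
width: 0.0435
```

>>> {"fn": "carry_out", "kwargs": {"moves": [40,-0.1,-3.5,0,0,40,-0.1,-3.5,0,0,40,-0.1,-3.5,0,0,40,-0.1,-3.5,0,0,40,-0.1,-3.5,0,0,40,-0.1,-3.5,0,0,40,-0.1,-3.5,0,0,40,-0.1,-3.5,0,0,40,0,-3,0,0,40,0,-2.5,0,0]}}

```text
clock: 13.65
position: [0.4477, -0.1641, 0.1424]
ee_rot: [-0.0, 0.602, 0.798, -0.0]
contact_force: [-0.3, -0.3, -0.6]
width: 0.0432
```

>>> {"fn": "carry_out", "kwargs": {"moves": [40,0,-1.5,0,0,40,0,-0.5,-1,0,40,0,0,-2,0,40,0,0,-2,0,40,0,0,-2,0,40,0,0,-1,0,40,0,0,-0.5,0,40,0,0,0,0,40,0,0,0,0,40,0,0,0,0]}}

```text
clock: 14.65
position: [0.4493, -0.1823, 0.0581]
ee_rot: [0.001, 0.601, 0.799, 0.0]
contact_force: [-0.1, -0.0, 0.0]
width: 0.0432
```

```bash
python3 c.py f 398 270 320 150
```

```text
14.75 [ 0.4492 -0.1823  0.058 ] [0.001 0.602 0.799 0.   ] 0.043511438175684605 [ 0.6  0.5 -0.3]
```

View pics/fv.png

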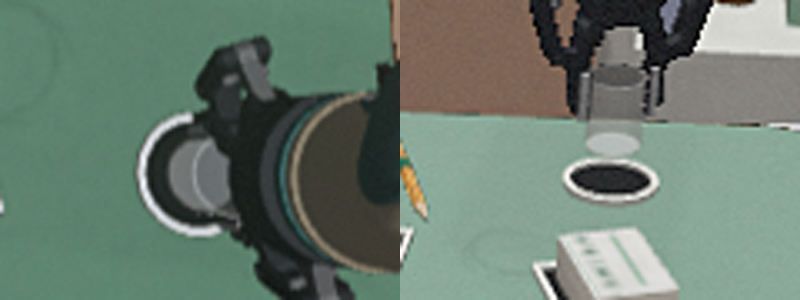

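>>> {"fn": "carry_out", "kwargs": {"moves": [40,0,-0.3,-0.3,0,40,0,-0.2,-0.5,0,40,0,0,-0.8,0,40,0,0,-0.6,0,40,0,0,-0.4,0,40,0,0,-0.2,0,40,0,0,-0.2,0,40,0,0,-0.1,0,40,0,0,0,0,40,0,0,0,0]}}

```text
clock: 15.75
position: [0.4487, -0.1871, 0.0265]
ee_rot: [0.0, 0.601, 0.799, 0.0]
contact_force: [-1.2, 0.4, 2.3]
width: 0.0434
```

>>> {"fn": "carry_out", "kwargs": {"moves": [40,0,0,-0.1,0,40,0,0,0,0,55,0,0,0,0,70,0,0,0,0,85,0,0,0,0,100,0,0,0,0,100,0,0,0,0,100,0,0,1,0,100,0,0,2,0,100,0,0,3,0]}}

```text
clock: 16.75
position: [0.4476, -0.1864, 0.0853]
ee_rot: [-0.002, 0.602, 0.799, -0.0]
contact_force: [0.6, -0.1, -0.5]
width: 0.0854
```

>>> {"fn": "carry_out", "kwargs": {"moves": [100,0.5,0,3,0,100,1.5,0,2,0,100,2,0,0,0,100,2,0,0,0,100,2,0,0,0,100,2,0,0,0,60,2,0,0,0,60,1.5,0.3,0,0,60,1,0.3,0,0,60,0.5,0,0,0]}}

```text
clock: 17.75
position: [0.5993, -0.1807, 0.1356]
ee_rot: [0.0, 0.601, 0.799, 0.0]
contact_force: [0.1, -0.4, 0.3]
width: 0.0512
```

```bash
python3 c.py g 398 270 320 150
```

```text
17.85 [ 0.5989 -0.181   0.1354] [ 0.     0.601  0.799 -0.   ] 0.05071986541145283 [-0.8  1.1 -0.4]
```

View pics/gv.png

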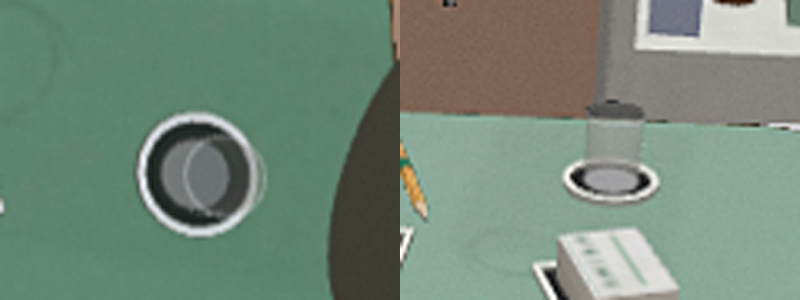

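The beaker stands inside its lip on the floor, clear of the lip all round (top crop (195,175)). The tool is above the pencil.

>>> {"fn": "carry_out", "kwargs": {"moves": [60,0,0,-1,-0.025,60,0,0,-2,0,60,0,0,-2,0,60,0,0,-2,0,60,0,0,-2,0,60,0,0,-1.5,0,60,0,0,-1,0,60,0,0,-0.7,0,60,0,0,-0.5,0,60,0,0,0,0], "squeeze": 40}}

```text
clock: 18.85
position: [0.5984, -0.181, 0.008]
ee_rot: [-0.0, 0.612, 0.791, -0.0]
contact_force: [-0.9, 0.1, 0.1]
width: 0.0514
```

>>> {"fn": "carry_out", "kwargs": {"moves": [60,0,0,0,0,60,0,0,-0.2,0,30,0,0,0,0,5,0,0,0,0,5,0,0,0,0,5,0,0,0,0,5,0,0,0,0,5,0,0,0,0,5,0,0,0,0,5,0,0,0,0]}}

```text
clock: 19.85
position: [0.5988, -0.1811, 0.0064]
ee_rot: [0.0, 0.611, 0.791, 0.0]
contact_force: [0.3, -0.5, 2.0]
width: 0.0051
```

```bash
python3 c.py i 392 200 280 160
```

```text
19.95 [ 0.5988 -0.1811  0.0064] [0.    0.611 0.791 0.   ] 0.004616434784439723 [0.3 1.4 2.5]
```

View pics/iv.png

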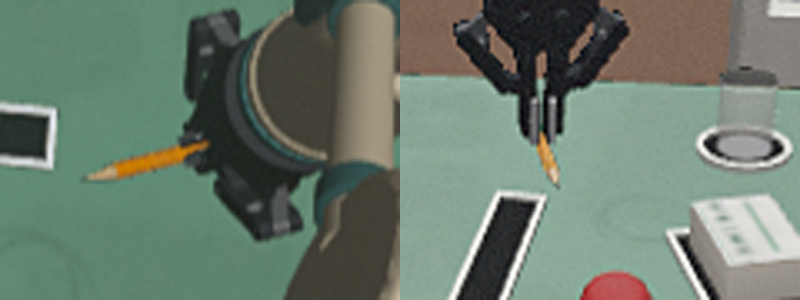

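The fingertips closed over the top edge of the pencil (side crop (545,130)): the pads' contact sits about 4 mm above the nominal TCP. I'll reopen, go about 5 mm lower and close again.

>>> {"fn": "carry_out", "kwargs": {"moves": [60,0,0,0,0,60,0,0,0,0,60,0,0,0,0,60,0,0,0,0,60,0,0,-0.3,0,60,0,0,-0.2,0,30,0,0,0,0,5,0,0,0,0,5,0,0,0,0,5,0,0,0,0]}}

```text
clock: 20.95
position: [0.5988, -0.1811, 0.0015]
ee_rot: [0.0, 0.611, 0.791, 0.0]
contact_force: [0.6, -0.6, 0.1]
width: 0.0078
```

>>> {"fn": "carry_out", "kwargs": {"moves": [5,0,0,0,0,5,0,0,0,0,5,0,0,0,0,5,0,0,0,0,5,0,0,0,0,5,0,0,0,0,5,0,0,0,0,5,0,0,0,0,5,0,0,0,0,5,0,0,0,0]}}

```text
clock: 21.95
position: [0.5988, -0.1811, 0.0015]
ee_rot: [0.0, 0.611, 0.791, 0.0]
contact_force: [0.1, 0.7, 1.0]
width: 0.0076
```

>>> {"fn": "carry_out", "kwargs": {"moves": [5,0,0,0.3,0,5,0,0,0.7,0,5,0,0,1,0,5,0,0,1,0,5,0,0,1,0,5,0,0,1,0,5,0,0,1,0,5,0,0,0,0,5,0,0,0,0,5,0,0,0,0]}}

```text
clock: 22.95
position: [0.5982, -0.1809, 0.0609]
ee_rot: [-0.0, 0.611, 0.791, -0.0]
contact_force: [0.0, 0.7, -1.3]
width: 0.0079
```

```bash
python3 c.py j 392 200 280 130
```

```text
23.05 [ 0.5982 -0.1809  0.0607] [-0.001  0.611  0.791 -0.   ] 0.008003516593774369 [-0.8 -0.3 -1.2]
```

View pics/jv.png

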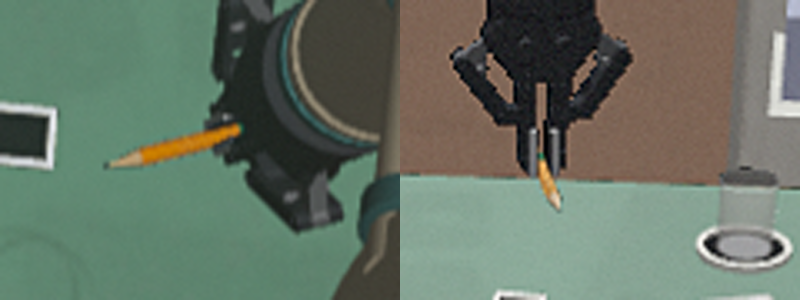

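Run:
```python
from h import *
k=120/400
print((tri([[392+106*k,200+165*k],[392+238*k,200+131*k]],[[280+158*k,130+208*k],[280+143*k,130+157*k]])*1000).round(1))
```

```text
[[ 5.807e+02 -1.124e+02  6.580e+01  1.000e+00]
 [ 5.979e+02 -1.841e+02  7.280e+01  5.000e-01]]
```

The pencil is held level: its tip triangulates to (581,-112,66) mm, as expected. Moving over its nest.

>>> {"fn": "carry_out", "kwargs": {"moves": [5,0.1,0.5,0.5,-0.02,5,0.1,1.3,0.5,-0.03,5,0.2,2,0,-0.05,5,0.2,2.5,0,-0.05,5,0.25,2.5,0,-0.05,5,0.2,2.5,0,-0.05,5,0.2,2.3,0,-0.05,5,0.2,1.7,0,-0.03,5,0.1,1,0,-0.02,5,0.1,0.5,0,0]}}

```text
clock: 24.05
position: [0.6151, -0.0116, 0.0714]
ee_rot: [-0.0, 0.74, 0.673, 0.0]
contact_force: [0.4, 0.4, -0.8]
width: 0.0082
```

>>> {"fn": "carry_out", "kwargs": {"moves": [5,0,0,-0.5,0,5,0,0,-1,0,5,0,0,-1,0,5,0,0,-1,0,5,0,0,-0.7,0,5,0,0,-0.4,0,5,0,0,-0.2,0,5,0,0,0,0,5,0,0,0,0,5,0,0,0,0]}}

```text
clock: 25.05
position: [0.6156, -0.0131, 0.0238]
ee_rot: [0.0, 0.74, 0.673, 0.0]
contact_force: [-0.3, -0.8, -0.9]
width: 0.0079
```

```bash
python3 c.py k 306 190 260 180
```

```text
25.15 [ 0.6154 -0.0131  0.0237] [0.    0.74  0.673 0.   ] 0.007955694925039648 [ 0.2  0.1 -0.1]
```

View pics/kv.png

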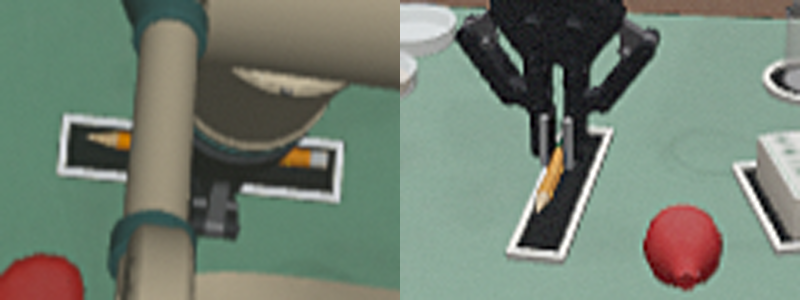

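The pencil hangs over the nest, parallel to it and centred once parallax is allowed for (top crop from (88,137) to (327,158), nest inside about 70–335). Lowering.

>>> {"fn": "carry_out", "kwargs": {"moves": [5,-0.1,0,-0.3,0,5,0,0,-0.4,0,5,0,0,-0.4,0,5,0,0,-0.3,0,5,0,0,-0.2,0,5,0,0,-0.1,0,5,0,0,-0.1,0,5,0,0,0,0,5,0,0,0,0,5,0,0,0,0]}}

```text
clock: 26.15
position: [0.6143, -0.0131, 0.0055]
ee_rot: [0.0, 0.74, 0.673, 0.0]
contact_force: [-0.6, -0.7, -0.1]
width: 0.0078
```

>>> {"fn": "carry_out", "kwargs": {"moves": [5,0,0,-0.1,0,5,0,0,0,0,20,0,0,0,0,35,0,0,0,0,50,0,0,0,0,50,0,0,0,0,50,0,0,0.5,0,50,0,0,1,0,50,0,0,2,0,50,0,0,3,0]}}

```text
clock: 27.15
position: [0.6136, -0.013, 0.0687]
ee_rot: [-0.001, 0.74, 0.673, -0.001]
contact_force: [0.4, -0.1, 0.1]
width: 0.0429
```

>>> {"fn": "carry_out", "kwargs": {"moves": [50,0,0.5,3,0,60,0,2,2,0,70,0,3.5,1,0,70,0,4,0,0,70,0,4,0,0,70,0,4,0,0,70,0,4,0,0,70,0,4,0,0,70,0,4,0,0,70,0.2,3,0,0]}}

```text
clock: 28.15
position: [0.6164, 0.3199, 0.1304]
ee_rot: [0.0, 0.739, 0.673, 0.001]
contact_force: [0.4, -1.0, 0.2]
width: 0.0595
```

```bash
python3 c.py l 306 190 260 180
```

```text
28.25 [0.6166 0.3218 0.1302] [-0.     0.738  0.674  0.002] 0.06000398403960388 [-0.3 -1.  -0.4]
```

View pics/lv.png

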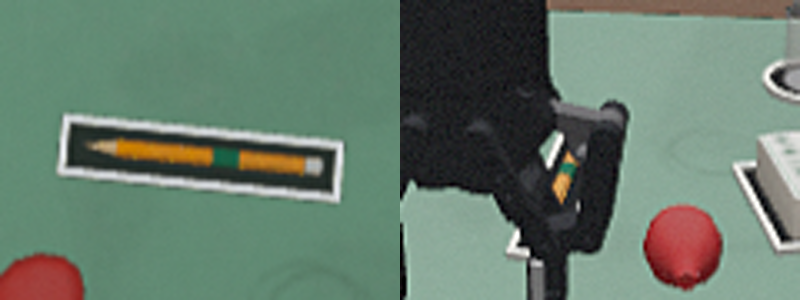

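The pencil lies inside its lip with black margin all round (top crop (205,155)). Last is the vial.

>>> {"fn": "carry_out", "kwargs": {"moves": [70,0,1.2,0,0,70,0,0.8,0,0,70,0,0.2,-0.5,0,70,0,0,-1.5,0,70,0,0,-2,0,70,0,0,-1,0,70,0,0,0,0,70,0,0,0,0,70,0,0,0,0,70,0,0,0,0], "squeeze": 30}}

```text
clock: 29.25
position: [0.6169, 0.3391, 0.0804]
ee_rot: [0.0, 0.74, 0.673, 0.001]
contact_force: [0.4, -0.3, -0.0]
width: 0.0598
```

>>> {"fn": "carry_out", "kwargs": {"moves": [70,0,0.2,-1,0,70,0,0,-2,0,70,0,0,-2,0,70,0,0,-1.5,0,70,0,0,-0.7,0,70,0,0,-0.3,0,70,0,0,0,0,70,0,0,0,0,40,0,0,0,0,25,0,0,0,0]}}

```text
clock: 30.25
position: [0.6166, 0.3411, 0.0051]
ee_rot: [0.0, 0.74, 0.673, 0.001]
contact_force: [-0.2, 0.2, -0.1]
width: 0.0314
```

>>> {"fn": "carry_out", "kwargs": {"moves": [25,0,0,0,0,25,0,0,0,0,25,0,0,0,0,25,0,0,0,0,25,0,0,0,0,25,0,0,0,0,25,0,0,0,0,25,0,0,0,0,25,0,0,0,0,25,0,0,0,0]}}

```text
clock: 31.25
position: [0.6166, 0.3412, 0.0052]
ee_rot: [0.0, 0.74, 0.673, 0.001]
contact_force: [-0.1, -0.5, 5.9]
width: 0.0278
```

>>> {"fn": "carry_out", "kwargs": {"moves": [25,0,0,0.3,0,25,0,0,0.7,0,25,0,0,1.5,0,25,0,0,2,0,25,0,0,2,0,25,0,0,2,0,25,0,0,2,0,25,0,0,1.5,0,25,0,0,0.5,0,25,0,0,0,0]}}

```text
clock: 32.25
position: [0.6167, 0.3412, 0.1309]
ee_rot: [0.0, 0.74, 0.673, 0.001]
contact_force: [-0.4, -0.1, 0.4]
width: 0.0277
```

```bash
python3 c.py n 120 185 230 230
```

```text
32.35 [0.6157 0.3407 0.1288] [-0.     0.74   0.673 -0.001] 0.027541851561248644 [-0.6  0.1 -1. ]
```

View pics/nv.png

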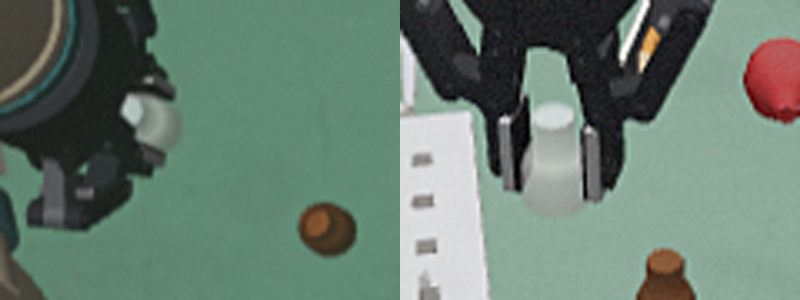

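The white vial is held upright and level (side crop (553,160)). The brown one is untouched at (665,275). Carrying the white vial to its nest.

>>> {"fn": "carry_out", "kwargs": {"moves": [25,-0.5,-0.5,0,0,25,-1,-1.1,0,0,25,-1.6,-1.7,0,0,25,-1.8,-1.9,0,0,25,-1.8,-1.9,0,0,25,-1.8,-1.9,0,0,25,-1.8,-1.9,0,0,25,-1.8,-1.9,0,0,25,-1.5,-1.6,0,0,25,-1.1,-1.2,0,0]}}

```text
clock: 33.35
position: [0.4667, 0.1835, 0.1285]
ee_rot: [-0.001, 0.74, 0.673, -0.001]
contact_force: [0.5, -0.4, -1.1]
width: 0.0282
```

>>> {"fn": "carry_out", "kwargs": {"moves": [25,-0.8,-0.9,0,0,25,-0.4,-0.5,0,0,25,0,0,-1.5,0,25,0,0,-2,0,25,0,0,-2,0,25,0,0,-2,0,25,0,0,-1.5,0,25,0,0,-0.5,0,25,0,0,0,0,25,0,0,0,0]}}

```text
clock: 34.35
position: [0.4579, 0.1711, 0.0348]
ee_rot: [0.0, 0.74, 0.673, 0.001]
contact_force: [0.8, -0.1, -0.7]
width: 0.0278
```

```bash
python3 c.py o 215 275 320 230
```

```text
34.45 [0.458  0.1711 0.0351] [0.    0.74  0.673 0.001] 0.02792993036323005 [-0.1 -0.4  0.3]
```

>>> {"fn": "carry_out", "kwargs": {"moves": [25,0,0,-0.4,0,25,0,0,-0.7,0,25,0,0,-0.6,0,25,0,0,-0.4,0,25,0,0,-0.2,0,25,0,0,-0.2,0,25,0,0,-0.1,0,25,0,0,0,0,25,0,0,0,0,25,0,0,0,0]}}

```text
clock: 35.45
position: [0.4573, 0.171, 0.0084]
ee_rot: [0.0, 0.74, 0.673, 0.0]
contact_force: [0.3, -0.1, 0.6]
width: 0.0278
```

>>> {"fn": "carry_out", "kwargs": {"moves": [25,0,0,-0.1,0,25,0,0,0,0,40,0,0,0,0,55,0,0,0,0,70,0,0,0,0,70,0,0,0,0,70,0,0,0.5,0,70,0,0,1.5,0,70,0,0,2.5,0,70,0,0,3.5,0]}}

```text
clock: 36.45
position: [0.4558, 0.1706, 0.0872]
ee_rot: [-0.001, 0.74, 0.673, -0.002]
contact_force: [0.2, 0.1, -0.0]
width: 0.0601
```

>>> {"fn": "carry_out", "kwargs": {"moves": [70,0,0,4,0,70,0,0,4,0,70,-1,-2,3,0,70,-1,-4,0,0,70,-1,-4,0,0,70,-1,-4,0,0,70,-1,-4,0,0,70,-1,-4,0,0,70,-1,-4,0,0,70,0,-4,0,0]}}

```text
clock: 37.45
position: [0.3854, -0.1301, 0.1977]
ee_rot: [-0.0, 0.74, 0.673, 0.0]
contact_force: [1.0, -0.4, 0.2]
width: 0.0598
```

>>> {"fn": "carry_out", "kwargs": {"moves": [70,0,-4,0,0,70,0,-4,0,0,70,0,-4,0,0,70,0,-4,0,0,70,0,-4,0,0,70,0,-4,0,0,70,0,-4,0,0,70,0,-3,0,0,70,0,-2,0,0,70,0,0,0,0]}}

```text
clock: 38.45
position: [0.3869, -0.4619, 0.197]
ee_rot: [0.001, 0.741, 0.672, -0.0]
contact_force: [-0.9, 1.0, -0.7]
width: 0.0597
```

Run:
```python
from h import *
a=snap("top","zt");b=snap("side","zs")
cv2.imwrite("pics/zv.png",np.vstack([cv2.resize(a[140:350,150:500,::-1],(500,300)),cv2.resize(b[160:370,240:480,::-1],(500,300))]))
print(manip.get_state()["position"])
```

```text
[ 0.38686322 -0.45849983  0.19704911]
```

View pics/zv.png

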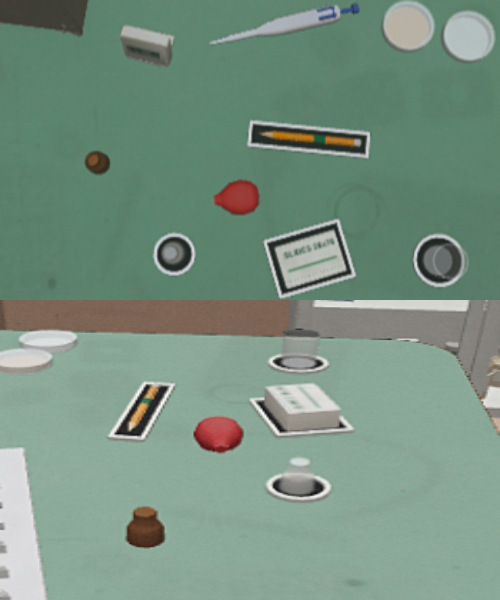

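All four things sit inside their lips. In the top half of the picture: vial (174,253), carton (309,258), beaker (440,260), pencil (309,139). The bulb and timer have not moved. Handing in.

Run:
```python
from h import *
a=cv2.imread("pics/top0.png").astype(int);b=cv2.imread("pics/zt.png").astype(int);d=abs(a-b).max(2)
print("changed px timer,bulb,brown:",(d[155:190,230:275]>60).sum(),(d[262:295,297:335]>60).sum(),(d[244:264,208:230]>60).sum())
print(manip.sign_off())
```

```text
changed px timer,bulb,brown: 0 0 0
the job is handed in; nothing more can be done
None
```

The bench is back in order: I set the carton, beaker, pencil and white vial, in that order, into their own nests and handed the job in at about 39 s.

- **Placement:** the last top and side pictures show all four inside their lips on the black floor, with black margin round each one. The beaker and vial are upright, and the carton and pencil lie flat. I judged flatness by eye and by the heights and forces at release; I did not triangulate them again after placing.
- **Bystanders:** comparing the first and last top pictures showed no changed pixels around the timer, red bulb or brown look-alike vial.
- **Pencil:** the first grip closed on its top edge, so I reopened, went 5 mm lower and gripped again. It then lifted level.
- **Forces:** the highest reading at the end of any move was about 12 N, when the carton touched the nest floor.
- **Readings that disagreed:** the finger width read 1 to 3 mm below the true sizes. I took this as a sensor offset, because the pictures showed each thing firmly held.

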